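# Flip open the tea box

## Robot

A 6-joint arm with a two-finger parallel gripper is mounted at the origin on a cart in front of the work surface, level with it; the furniture and walls round the work are solid. World frame = base frame: x ahead of the robot, y to its left, z up, the work surface at z = 0. Lengths are in m, angles in rad, forces in N, time in s.
With the tool pointing down it reaches from about 0.325 to 0.9 m from the base axis. Payload 6.1 kg.
Tool frame: the origin (TCP) lies midway between the tips of the shut fingers; the grasp point (between the pads) lies bot.tcp_to_grasp behind it (bot.tcp_to_grasp is the distance from the TCP to the grasp point, in m); z points along the fingers, y is the line along which they close (so a half turn about z gives the same grasp; the last joint's range is limited). The gripper opens to 85 mm and grips with 20 to 120 N. Pads are 22 mm wide; open, the fingers measure 114 mm over their backs; the gripper's body (76 mm by 85 mm) begins 54 mm behind the grasp point. The pads swing forward as they close: fully open they stand 13 mm farther back than shut.
Start: joints at [-1.287, 0.22, 1.526, -0, 1.395, -0.126], TCP at [0.249, -0.573, 0.231] pointing down, gripper open.
Joint ranges: [-2.98, 2.98], [-0.91, 2.08], [0.09, 2.57], [-1.24, 4.39], [0.2, 2.65], [-2.68, 2.68]. Speed limits (rad/s): [2.57, 2.57, 3.01, 3.14, 3.14, 3.14].

## Interface

Orientations are given as a rotation vector (axis times angle).
In Python, from plant import bot, camera, camera_info, close_job gives the robot as it stands.
- The arm moves only by the tool play_rows, never from a script. Its arguments are lists of equal length, an entry for each row: "jaw": the finger opening in mm, from 0 to 85.4; "xyz": the shift along the tool's x, y, z in units of 30 mm (1.0 is 30 mm), a list of three; "rot": the turn, a rotation vector about the tool's x, y, z in rad, a list of three. A call has 1 to 10 rows; each row is the pose to reach, as a shift and turn from the pose commanded when the call began, along the tool's axes at that moment; what a row does not reach only later rows make up. A row lasts 1/12 s, in which the tool goes at most 41.7 mm and 7.16 degrees, less where a joint would pass 70% of its speed; a pose out of reach is approached as far as the arm can. A call with a gripper value outside its range is refused whole. The fingers move at their own pace and stop on an object; the grip force is fixed at half the most. Time passes only in rows, so rows that repeat a pose let the fingers close. It gives the time, the measured TCP pose, the force, the opening and the grip force at its end, in the units of the state.
- bot.observe(): the state, without advancing time (a new reading comes with each control period).
- camera(name): name is "scene" or "top" or "wrist"; returns the picture (400x640x3 uint8, red, green, blue); there is no depth.
- camera_info(name): a dict with "fx", "fy", "cx", "cy" (pixels), "R" (3x3) and "t" (3): a world point X has camera coordinates R X + t; the wrist camera has in their place "T_tool_cam" (4x4, takes a point from camera to tool coordinates, whose origin is the TCP and whose axes are the flange's). Camera axes: x right, y down, z forward; pixel columns grow to the right and rows downward; lengths in m; the calibration is good to about 2 mm. The wrist camera is an equidistant fisheye: a pixel r from the principal point sees the ray r / f radians off the axis. A picture is of the moment at which its call begins: read the wrist's pose just before it. camera_info takes no time and is no camera call.
- close_job(): hands the job in; it is judged then, once.
The state is a dict: "t": time; "joints": joint angles; "joint_vel": joint speeds; "joint_torque": joint torques, N m; "eef_pos": TCP position; "tcp_rot": TCP orientation; "contact_force": force on the tool from outside, world axes, zero at the start; "ft_torque": the same for the moment, N m; "width": opening from 0.0 (shut) to 1.0 (fully open); "gripper_force": force on a finger pad.
Only numpy, scipy, OpenCV 4.12 (cv2) and the standard library are available. Lean on these libraries where they do the work, as an engineer would, in place of code of your own. Each camera call takes 0.05 s, during which the arm holds its last target. There are 200 camera calls.

## Task

Open the wider of the two flip-top boxes, the one with the tea sachets: press down the black pad on its front ledge so that the lid springs up a little, then gently push the lid up and over backwards with a fingertip, without gripping it, until it rests wide open by itself. Leave both boxes standing where they are, not lifted or shoved along, keep the narrower box shut, leave the other things round about alone, and finish clear of everything.

Things in the scene. Friction and masses are not known exactly. Their poses are not given: they have to be found in the camera images.
- tea_box: the WIDER box, with tea sachets (1.3 kg): bamboo flip-top box, 160 mm wide (y), 155 deep (x), 92 high when shut, loose on the worktop. Origin on its underside, 90 mm behind its front face, 65 mm before its back. x points to its back (hinge side), z up. In front of the lid a ledge 42 mm deep, 80 mm above the worktop, has the black catch pad in its middle
- tea_pad (a point): middle of the top face of the tea box's black catch pad (42 mm wide in y, 32 mm in x): 83 mm above the worktop, 71.5 mm in front of the box's origin, 25 mm in front of the shut lid's front edge. It is pressed straight down
- tea_catch (a joint): how far the tea box's catch pad is pressed down, m: 0 at rest, 0.0055 fully down. Sprung: about 2 N to start, 4.5 N fully down. From about 0.003 its bolt lets go of the lid; the pad comes back up when released
- tea_lid (a joint): lid of the tea box, rad: 0 shut (held by the catch), 1.92 fully open against its stop, 20 degrees past upright. Once freed, a spring lifts it within half a second to about 0.65 and holds it there; above that only its weight resists (under 2 N at the front edge) and it falls back to 0.65 if let go early. Past about 1.48 it sinks slowly on to 1.92 by itself and stays
- tea_lid_edge (a point): middle of the lower (inner) front edge of the tea box's lid, 112 mm from the hinge line. The lid is 12 mm thick and as wide as the box: a bamboo frame 16 mm wide round a clear pane set 5 mm in; a steel striker 14 mm wide sticks 12 mm out of the inner face, 5 to 13 mm behind the edge. The point turns with the lid: x points from the front edge to the hinge, z out of the outer face
- tea_lid_hinge (a point): middle of the tea box's hinge line, which runs along the box's y, 66 mm behind the box's origin and 80 mm above the worktop
- sugar_box: the NARROWER box, with sugar sticks (1 kg), to stay shut: bamboo flip-top box, 100 mm wide (y), 155 deep (x), 92 high when shut, loose on the worktop. Origin on its underside, 90 mm behind its front face, 65 mm before its back. x points to its back (hinge side), z up. In front of the lid a ledge 42 mm deep, 80 mm above the worktop, has the black catch pad in its middle
- sugar_lid (a joint): lid of the narrower box, rad: 0 shut, 1.92 fully open; works like the other one and is to stay shut
- spice_a: glass spice jar with a dark lid, 41 mm across, 105 mm tall, behind the boxes on the left; origin under its centre
- spice_b: glass spice jar with a dark lid, 41 mm across, 105 mm tall, behind the gap between the boxes; origin under its centre
- egg_timer: round red and white kitchen timer, 61 mm across, 60 mm tall, behind the boxes on the right; origin under its centre
- coaster: square wooden coaster, 95 x 95 x 6 mm, on the hob, farther to the left; origin under its centre
- teaspoon: steel teaspoon, 132 mm long, lying on the hob at the left; origin under its centre
- matchbox: matchbox, 36 x 54 x 16 mm, lying on the hob left of the boxes; origin under its centre
- trivet: round patterned trivet, 114 mm across, 9 mm thick, on the hob close to the left of the boxes; origin under its centre

How it is judged:
On the way, in this order (a step that is already met when the one before it is completed fails the run):
1. the catch pad of the tea box is pressed down (value of joint tea_catch above 0.002 m).
2. the lid of the tea box has sprung up (value of joint tea_lid above 0.4 rad), for 0.1 s.
3. the lid of the tea box has been pushed past upright (value of joint tea_lid above 1.65 rad), for 0.1 s.
At the end, for the whole second after the job is handed in: The tea box's lid rests open on its stop (joint above 1.8 rad, still); the narrower box is shut (below 0.05 rad); both boxes stand upright (within 0.08 rad) within 30 mm of where they stood; the spice jars, timer, coaster, teaspoon, matchbox and trivet are within 30 mm of where they were (value of joint tea_lid above 1.8 rad and velocity of joint tea_lid between -0.1 and 0.1 rad/s and value of joint sugar_lid below 0.05 rad and distance of each of tea_box, sugar_box, spice_a, spice_b, egg_timer, coaster, teaspoon, matchbox, trivet from where it was at the start of the episode below 0.03 m and angle between each of tea_box, sugar_box's own z axis and vertical below 0.08 rad); the robot touches nothing.
It fails at once if a box is lifted off the worktop (by more than 10 mm) or tipped (height (world z) of any of tea_box, sugar_box above 0.01 m or angle between any of tea_box, sugar_box's own z axis and vertical above 0.15 rad).
It fails at once if the tea box or its lid is gripped, or pressed with more than 35 N (contact force between the fingers and tea_box above 35 N).
It fails at once if a box is shoved more than 30 mm (distance of any of tea_box, sugar_box from where it was at the start of the episode above 0.03 m).
It fails at once if the narrower box is opened (value of joint sugar_lid above 0.15 rad).
It fails at once if another thing is moved or picked up (more than 30 mm) (distance of any of spice_a, spice_b, egg_timer, coaster, teaspoon, matchbox, trivet from where it was at the start of the episode above 0.03 m).
It also fails if it takes over 42 s, if anything falls off the work surface, if the arm or the gripper's body presses on something with over 40 N, if the wrist force passes 120 N, or if a joint passes its speed limit or range.

## Working session

There is one attempt and no reset: what is moved stays moved. The work goes in short steps, Python scripts to look and compute and a tool call to move; the robot and the scene stay as the last step left them, time stands still between calls to the robot, and variables do not carry over. Pictures are saved under pics/ and viewed, at most 10 in all, crops included, and the job is handed in when it is done.

Besides the shell and the picture viewer there is one more tool, called after ">>>" by a JSON object that holds its "method" and its "body". play_rows: Moves the arm, as the interface text tells. Its arguments: {"type":"object","properties":{"jaw":{"type":"array","items":{"type":"number"}},"xyz":{"type":"array","items":{"type":"array","items":{"type":"number"}}},"rot":{"type":"array","items":{"type":"array","items":{"type":"number"}}}},"required":["jaw","xyz","rot"]}

```bash
mkdir -p pics; python3 - <<'E'
from plant import bot, camera, camera_info
import cv2
for n in ("scene","top"):
    cv2.imwrite(f"pics/{n}0.png",camera(n)[:,:,::-1]); i=camera_info(n); print(n,i)
print(bot.observe(), bot.tcp_to_grasp)
E
```

```text
scene {'fx': 399.95351208982316, 'fy': 399.95351208982316, 'cx': 319.3929977832684, 'cy': 201.0741649587131, 'R': array([[-0.78796876, -0.61557068, -0.0133406 ],
       [-0.32234514,  0.43088844, -0.84286936],
       [ 0.52459397, -0.65985445, -0.53795285]]), 't': array([0.55461742, 0.19779604, 0.84826019])}
top {'fx': 486.55132796814866, 'fy': 486.55132796814866, 'cx': 312.19182341338376, 'cy': 203.15046138283, 'R': array([[-8.65197453e-03, -9.99962429e-01,  5.33765453e-04],
       [-9.86856682e-01,  8.45243913e-03, -1.61376719e-01],
       [ 1.61366144e-01, -1.92297727e-03, -9.86892735e-01]]), 't': array([0.17337052, 0.57815308, 1.3342476 ])}
{'t': 0.1, 'joints': array([-1.28709746e+00,  2.21185329e-01,  1.52751621e+00, -6.17864534e-05,
        1.39470887e+00, -1.26081989e-01]), 'joint_vel': array([-6.21849703e-04, -2.15935239e-03, -2.23098604e-03,  7.07646137e-05,
        1.83568333e-03,  1.16035949e-04]), 'joint_torque': array([ 6.88985510e-04, -4.98245680e+01, -3.90545690e+01, -3.51465369e-04,
        5.75842729e-03, -5.94654523e-06]), 'eef_pos': array([ 0.24883487, -0.5727171 ,  0.23027474]), 'tcp_rot': array([-3.07410784e+00, -6.38837068e-01,  3.19847667e-04]), 'contact_force': array([-0.52294269,  0.33084323,  0.06537772]), 'ft_torque': array([ 0.00290331, -0.0164893 , -0.00977898]), 'gripper_force': 0.0, 'width': 0.9987666046664628} 0.0187
```

View pics/scene0.png

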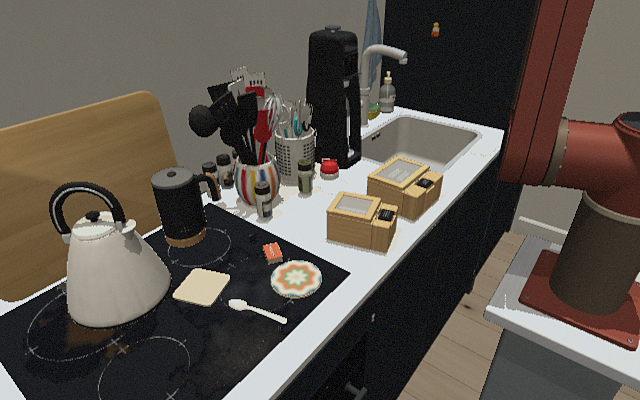

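View pics/top0.png

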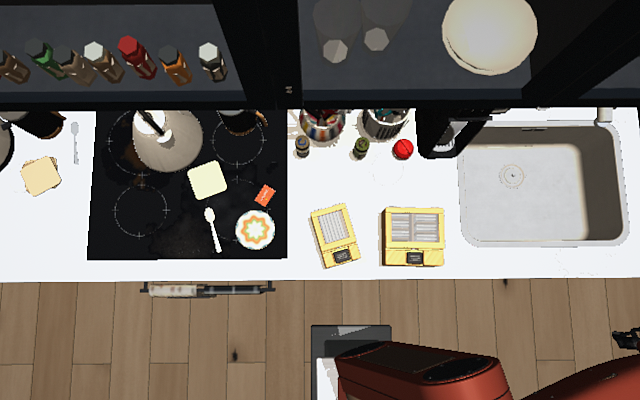

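The top view shows the wide tea box at about (414,236) with its pad at (416,258) and the narrow box at (335,236). The jars are behind them at (303,147), (361,148) and the timer at (403,149). I'll zoom in for corners.

```bash
python3 - <<'E'
import cv2,numpy as np
a=cv2.imread("pics/top0.png")[195:275,300:460]; b=cv2.imread("pics/scene0.png")[145:255,320:450]
cv2.imwrite("pics/crop0.png",cv2.resize(a,(800,400),interpolation=cv2.INTER_CUBIC))
E
```

```text
(no output)
```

View pics/crop0.png

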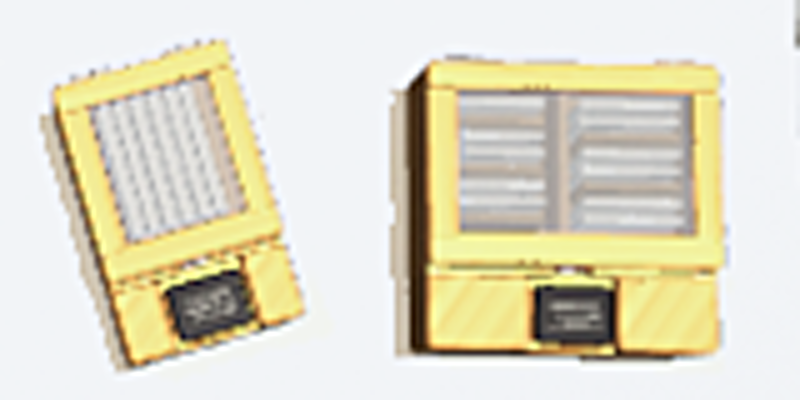

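The crop shows the tea lid's corners at (432,62), (720,65), (722,268) and (427,266), the ledge front at (425,350)–(718,352), and the pad centre at (575,316).

```bash
cat > h.py <<'E'
import numpy as np
from plant import bot, camera, camera_info
from scipy.spatial.transform import Rotation as Rn
def ground(n,u,v,z):
    i=camera_info(n); d=i["R"].T@np.array([(u-i["cx"])/i["fx"],(v-i["cy"])/i["fy"],1]); c=-i["R"].T@i["t"]
    return c+d*(z-c[2])/d[2]
def shift(target,Rt=None):
    s=bot.observe(); R=Rn.from_rotvec(s["tcp_rot"])
    out=R.inv().apply(np.array(target)-s["eef_pos"])/.03
    rot=(R.inv()*Rt).as_rotvec() if Rt is not None else None
    return out,rot
E
python3 - <<'E'
from h import *
for u,v,z in [(432,62,.092),(720,65,.092),(722,268,.092),(427,266,.092),(425,350,.08),(718,352,.08),(575,316,.083)]:
    print(u,v,ground("top",300+u/5-.4,195+v/5-.4,z).round(4))
for u,v,z in [(303,142,.105),(361,142,.105),(403,148,.06)]: print(ground("top",u,v,z).round(3))
E
python3 -c "
from h import *
print(Rn.from_rotvec(bot.observe()['tcp_rot']).as_matrix().round(3)); print(camera_info('wrist'))"
```

```text
432 62 [ 0.5598 -0.0338  0.092 ]
720 65 [ 0.5568 -0.1916  0.092 ]
722 268 [ 0.4458 -0.1869  0.092 ]
427 266 [ 0.4482 -0.0274  0.092 ]
425 350 [ 0.4036 -0.0266  0.08  ]
718 352 [ 0.4011 -0.1856  0.08  ]
575 316 [ 0.4211 -0.1082  0.083 ]
[0.742 0.193 0.105]
[0.741 0.032 0.105]
[ 0.735 -0.093  0.06 ]
[[ 0.917  0.398 -0.001]
 [ 0.398 -0.917  0.002]
 [ 0.    -0.002 -1.   ]]
{'fx': 309.70691628693146, 'fy': 309.70691628693146, 'cx': 319.5412399663426, 'cy': 200.85690725040237, 'T_tool_cam': array([[-6.99338662e-04, -9.55505367e-01, -2.94972888e-01,
         7.52272189e-02],
       [ 9.99999113e-01, -3.33878356e-04, -1.28932352e-03,
         2.37415057e-04],
       [ 1.13347048e-03, -2.94973528e-01,  9.55504753e-01,
        -1.41694996e-01],
       [ 0.00000000e+00,  0.00000000e+00,  0.00000000e+00,
         1.00000000e+00]])}
```

```bash
cat >> h.py <<'E'
def Rt(deg,yaw=-1.3):
    c,s=np.cos(np.radians(deg)),np.sin(np.radians(deg))
    return Rn.from_euler("z",yaw,degrees=True)*Rn.from_matrix(np.array([[-c,0,s],[0,1,0],[-s,0,-c]]))
E
python3 -c "
from h import *
a,b=shift([.40,-.108,.20],Rt(15)); print(a.round(2),b.round(3))"
```

```text
[ 10.79 -12.2    1.03] [-0.354 -0.08  -2.689]
```

>>> {"method": "play_rows", "body": {"jaw": [0,0,0,0,0,0,0,0,0,0], "xyz": [[10.8,-12.2,1.0],[10.8,-12.2,1.0],[10.8,-12.2,1.0],[10.8,-12.2,1.0],[10.8,-12.2,1.0],[10.8,-12.2,1.0],[10.8,-12.2,1.0],[10.8,-12.2,1.0],[10.8,-12.2,1.0],[10.8,-12.2,1.0]], "rot": [[-0.35,-0.08,-2.69],[-0.35,-0.08,-2.69],[-0.35,-0.08,-2.69],[-0.35,-0.08,-2.69],[-0.35,-0.08,-2.69],[-0.35,-0.08,-2.69],[-0.35,-0.08,-2.69],[-0.35,-0.08,-2.69],[-0.35,-0.08,-2.69],[-0.35,-0.08,-2.69]]}}

```text
t: 0.93
eef_pos: [0.3776, -0.1758, 0.2054]
tcp_rot: [2.019, 2.2, -0.004]
contact_force: [0.9, -0.5, -0.6]
width: 0.001
gripper_force: 0.0
```

```bash
python3 -c "
from h import *
a,b=shift([.40,-.108,.20],Rt(15)); print(a.round(2),b.round(3)); print(bot.observe()['joints'].round(2))"
```

```text
[2.2  0.93 0.02] [-0.191 -0.043 -1.444]
[-0.61 -0.43  2.18 -0.03  1.23 -0.69]
```

>>> {"method": "play_rows", "body": {"jaw": [0,0,0,0,0,0,0,0,0,0], "xyz": [[2.2,0.93,0],[2.2,0.93,0],[2.2,0.93,0],[2.2,0.93,0],[2.2,0.93,0],[2.2,0.93,0],[2.2,0.93,0],[2.2,0.93,0],[2.2,0.93,0],[2.2,0.93,0]], "rot": [[-0.19,-0.04,-1.44],[-0.19,-0.04,-1.44],[-0.19,-0.04,-1.44],[-0.19,-0.04,-1.44],[-0.19,-0.04,-1.44],[-0.19,-0.04,-1.44],[-0.19,-0.04,-1.44],[-0.19,-0.04,-1.44],[-0.19,-0.04,-1.44],[-0.19,-0.04,-1.44]]}}

```text
t: 1.77
eef_pos: [0.4002, -0.1098, 0.2006]
tcp_rot: [0.333, 2.871, -0.003]
contact_force: [-0.5, 0.2, -0.3]
width: 0.001
gripper_force: 0.0
```

```bash
python3 -c "
from h import *
a,b=shift([.427,-.108,.12],Rt(15)); print(a.round(2),b.round(3)); print(bot.observe()['joints'].round(2))"
```

```text
[-0.16  0.19  2.82] [-0.026 -0.009 -0.205]
[-0.54 -0.53  2.27  0.11  1.18 -1.91]
```

>>> {"method": "play_rows", "body": {"jaw": [0,0,0,0,0,0], "xyz": [[-0.16,0.19,1.0],[-0.16,0.19,2.0],[-0.16,0.19,2.8],[-0.16,0.19,2.8],[-0.16,0.19,2.8],[-0.16,0.19,2.8]], "rot": [[-0.03,-0.01,-0.2],[-0.03,-0.01,-0.2],[-0.03,-0.01,-0.2],[-0.03,-0.01,-0.2],[-0.03,-0.01,-0.2],[-0.03,-0.01,-0.2]]}}

```text
t: 2.27
eef_pos: [0.4274, -0.1084, 0.1221]
tcp_rot: [0.048, 2.877, 0.002]
contact_force: [0.7, -0.6, 0.4]
width: 0.001
gripper_force: 0.0
```

```bash
python3 -c "
from h import *
import cv2
cv2.imwrite('pics/w1.png',camera('wrist')[:,:,::-1])
s=bot.observe();R=Rn.from_rotvec(s['tcp_rot']); T=camera_info('wrist')['T_tool_cam'];i=camera_info('wrist')
def px(X):
    p=T[:3,:3].T@(R.inv().apply(np.array(X)-s['eef_pos'])-T[:3,3]); r=np.hypot(p[0],p[1]); th=np.arctan2(r,p[2])*i['fx']
    return (i['cx']+p[0]/r*th, i['cy']+p[1]/r*th)
print('pad',px([.421,-.108,.083]),'lid front corners',px([.447,-.027,.092]),px([.447,-.187,.092]),'tcp',px(s['eef_pos']))
a,b=shift([.427,-.108,.09],Rt(15)); print(a.round(2),b.round(3)); print(s['joints'].round(2),s['contact_force'])"
```

```text
pad (np.float64(320.2386186357566), np.float64(206.20601515511072)) lid front corners (np.float64(443.8054526564991), np.float64(242.35228047244627)) (np.float64(203.0758914808616), np.float64(249.58743937327495)) tcp (np.float64(319.90265448038946), np.float64(259.8066887536131))
[0.32 0.02 1.05] [ 0.002  0.004 -0.011]
[-0.53 -0.35  2.3   0.16  0.96 -2.14] [-0.22712601 -0.77890905 -0.45482722]
```

View pics/w1.png

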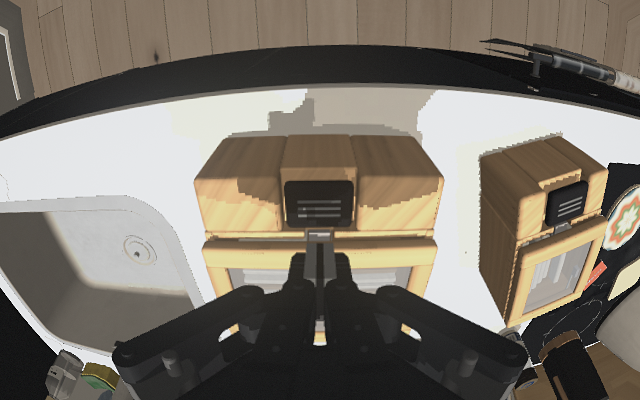

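The wrist view shows the pad's middle at about (319,204), against a predicted (320,206), and the lid's front corners at (437,240) and (203,243). The estimate holds, so I'll descend to the pad.

>>> {"method": "play_rows", "body": {"jaw": [0,0,0,0,0,0,0], "xyz": [[0.2,0,0.5],[0.32,0.02,1.05],[0.32,0.02,1.05],[0.34,0.02,1.12],[0.36,0.02,1.19],[0.37,0.02,1.23],[0.37,0.02,1.23]], "rot": [[0,0,-0.01],[0,0,-0.01],[0,0,-0.01],[0,0,-0.01],[0,0,-0.01],[0,0,-0.01],[0,0,-0.01]]}}

```text
t: 2.9
eef_pos: [0.4271, -0.108, 0.0839]
tcp_rot: [0.033, 2.875, -0.002]
contact_force: [0.3, 0.5, 2.4]
width: -0.001
gripper_force: 1.4
```

>>> {"method": "play_rows", "body": {"jaw": [0,0,0,0,0], "xyz": [[0.01,0,0.05],[0.02,0,0.1],[0.035,0,0.13],[0.035,0,0.13],[0.035,0,0.13]], "rot": [[0,0,0],[0,0,0],[0,0,0],[0,0,0],[0,0,0]]}}

```text
t: 3.32
eef_pos: [0.427, -0.1079, 0.0793]
tcp_rot: [0.034, 2.876, -0.001]
contact_force: [0.4, -1.0, 4.6]
width: 0.001
gripper_force: 2.4
```

```bash
python3 -c "
from h import *
import cv2
cv2.imwrite('pics/s2.png',cv2.resize(camera('scene')[130:230,330:460,::-1],None,fx=5,fy=5,interpolation=cv2.INTER_CUBIC))"
```

```text
(no output)
```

View pics/s2.png

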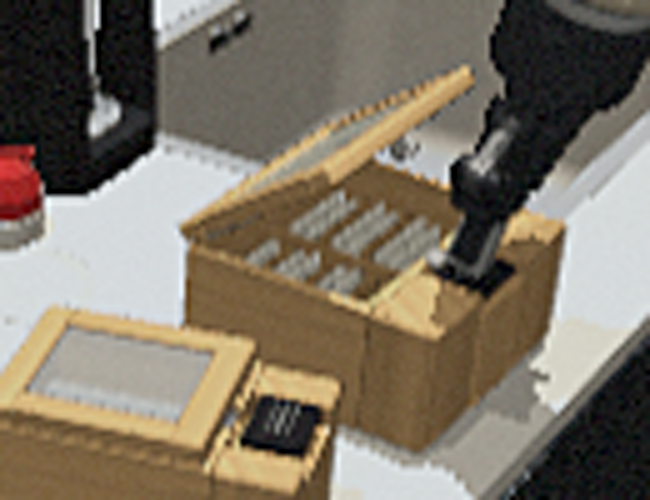

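The catch released: the lid stands up at about 0.65 rad. Next I lift off and move sideways, clear of the striker.

```bash
python3 -c "
from h import *
for p in [(.42,-.108,.1),(.415,-.12,.115),(.415,-.15,.13),(.45,-.15,.13)]: print(p,shift(p)[0].round(2).tolist())"
```

```text
(0.42, -0.108, 0.1) [0.04, -0.01, -0.73]
(0.415, -0.12, 0.115) [0.06, -0.41, -1.25]
(0.415, -0.15, 0.13) [-0.09, -1.41, -1.73]
(0.45, -0.15, 0.13) [-1.22, -1.38, -1.42]
```

>>> {"method": "play_rows", "body": {"jaw": [0,0,0,0,0,0,0,0,0,0], "xyz": [[0.04,0,-0.73],[0.06,-0.2,-1.25],[0.0,-0.7,-1.5],[-0.09,-1.4,-1.73],[-0.09,-1.4,-1.73],[-0.5,-1.4,-1.62],[-0.9,-1.4,-1.5],[-1.2,-1.4,-1.42],[-1.2,-1.4,-1.42],[-1.2,-1.4,-1.42]], "rot": [[0,0,0],[0,0,0],[0,0,0],[0,0,0],[0,0,0],[0,0,0],[0,0,0],[0,0,0],[0,0,0],[0,0,0]]}}

```text
t: 4.2
eef_pos: [0.4479, -0.149, 0.1276]
tcp_rot: [0.033, 2.881, 0.003]
contact_force: [0.0, 0.3, 0.2]
width: 0.002
gripper_force: 0.0
```

```bash
python3 -c "
from h import *
import cv2
cv2.imwrite('pics/s3.png',cv2.resize(camera('scene')[130:230,330:460,::-1],None,fx=5,fy=5,interpolation=cv2.INTER_CUBIC))
for x,z in [(.462,.137),(.475,.145),(.49,.155),(.505,.165),(.522,.172),(.538,.174),(.552,.174),(.562,.173)]: print(x,z,shift((x,-.15,z))[0].round(2).tolist())"
```

```text
0.462 0.137 [-0.54, -0.02, -0.18]
0.475 0.145 [-1.03, -0.01, -0.32]
0.49 0.155 [-1.6, 0.01, -0.52]
0.505 0.165 [-2.17, 0.02, -0.71]
0.522 0.172 [-2.77, 0.03, -0.79]
0.538 0.174 [-3.31, 0.04, -0.72]
0.552 0.174 [-3.76, 0.06, -0.59]
0.562 0.173 [-4.07, 0.06, -0.48]
```

View pics/s3.png

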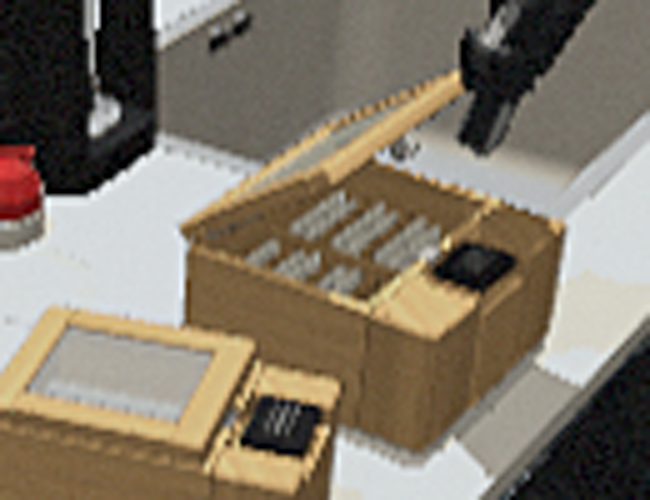

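The finger stands just in front of the lid's edge near (470,80), with its tip below the edge. I'll push now.

>>> {"method": "play_rows", "body": {"jaw": [0,0,0,0,0,0,0,0,0], "xyz": [[-0.27,0,-0.09],[-0.54,0,-0.18],[-0.8,0,-0.25],[-1.03,0,-0.32],[-1.3,0,-0.42],[-1.6,0,-0.52],[-1.9,0,-0.62],[-2.17,0,-0.71],[-2.17,0,-0.71]], "rot": [[0,0,0],[0,0,0],[0,0,0],[0,0,0],[0,0,0],[0,0,0],[0,0,0],[0,0,0],[0,0,0]]}}

```text
t: 5.0
eef_pos: [0.5082, -0.1519, 0.1681]
tcp_rot: [0.033, 2.875, -0.002]
contact_force: [-0.4, -0.3, -0.8]
width: -0.002
gripper_force: 0.1
```

```bash
python3 -c "
from h import *
import cv2
cv2.imwrite('pics/s4.png',cv2.resize(camera('scene')[100:230,330:460,::-1],None,fx=4,fy=4,interpolation=cv2.INTER_CUBIC))
for x,z in [(.522,.172),(.538,.174),(.552,.174),(.562,.173)]: print(x,z,shift((x,-.15,z))[0].round(2).tolist())"
```

```text
0.522 0.172 [-0.52, 0.07, -0.02]
0.538 0.174 [-1.05, 0.08, 0.05]
0.552 0.174 [-1.5, 0.09, 0.17]
0.562 0.173 [-1.81, 0.1, 0.29]
```

View pics/s4.png

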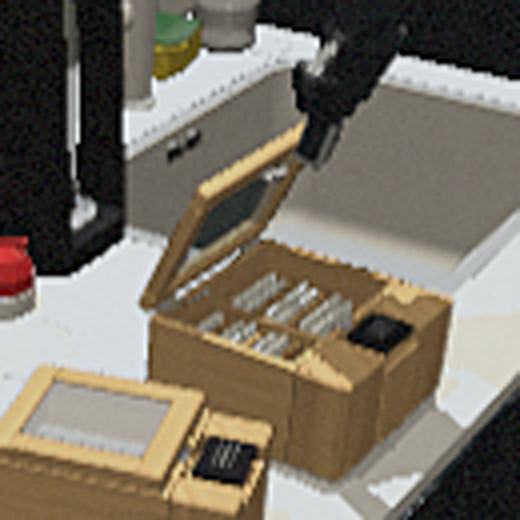

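The lid is at about 1.15 rad with the fingertip behind its front edge at (315,150), and the forces are small. I'll carry on past upright.

>>> {"method": "play_rows", "body": {"jaw": [0,0,0,0,0,0,0,0,0,0], "xyz": [[-0.26,0,-0.01],[-0.52,0.05,-0.02],[-0.8,0.05,0.02],[-1.05,0.05,0.05],[-1.28,0.05,0.11],[-1.5,0.05,0.17],[-1.65,0.05,0.23],[-1.81,0.05,0.29],[-1.81,0.05,0.29],[-1.81,0.05,0.29]], "rot": [[0,0,0],[0,0,0],[0,0,0],[0,0,0],[0,0,0],[0,0,0],[0,0,0],[0,0,0],[0,0,0],[0,0,0]]}}

```text
t: 5.88
eef_pos: [0.5607, -0.1511, 0.1717]
tcp_rot: [0.033, 2.879, 0.001]
contact_force: [-0.5, -0.5, 0.6]
width: 0.0
gripper_force: 0.0
```

```bash
python3 -c "
from h import *
import cv2
cv2.imwrite('pics/s5.png',cv2.resize(camera('scene')[100:230,330:460,::-1],None,fx=4,fy=4,interpolation=cv2.INTER_CUBIC))
for p in [(.54,-.15,.19),(.50,-.15,.23),(.43,-.15,.28)]: print(p,shift(p)[0].round(2).tolist())"
```

```text
(0.54, -0.15, 0.19) [0.5, 0.02, -0.76]
(0.5, -0.15, 0.23) [1.44, -0.0, -2.4]
(0.43, -0.15, 0.28) [3.26, -0.05, -4.61]
```

View pics/s5.png

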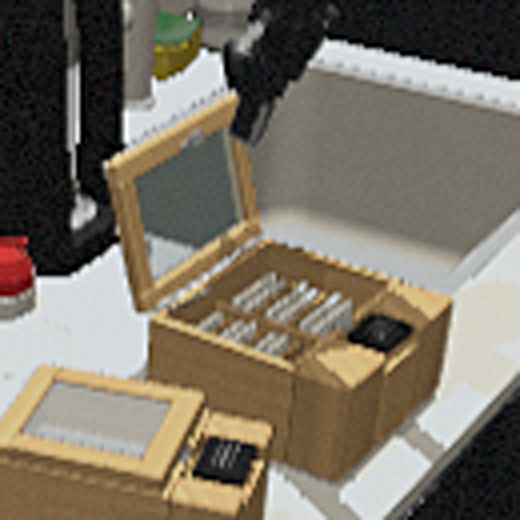

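The lid leans back past upright and is sinking away from the finger. I'll retreat and wait for it to settle.

>>> {"method": "play_rows", "body": {"jaw": [0,0,0,0,0,0,0,0,0,0], "xyz": [[0.5,0,-0.76],[1.0,0,-1.6],[1.44,0,-2.4],[2.4,0,-3.5],[3.26,0,-4.6],[3.26,0,-4.6],[3.26,0,-4.6],[3.26,0,-4.6],[3.26,0,-4.6],[3.26,0,-4.6]], "rot": [[0,0,0],[0,0,0],[0,0,0],[0,0,0],[0,0,0],[0,0,0],[0,0,0],[0,0,0],[0,0,0],[0,0,0]]}}

```text
t: 6.77
eef_pos: [0.4304, -0.1481, 0.278]
tcp_rot: [0.033, 2.881, 0.003]
contact_force: [-0.1, 0.6, -0.7]
width: 0.001
gripper_force: 0.0
```

>>> {"method": "play_rows", "body": {"jaw": [0,0,0,0,0,0,0,0,0,0], "xyz": [[0,0,0],[0,0,0],[0,0,0],[0,0,0],[0,0,0],[0,0,0],[0,0,0],[0,0,0],[0,0,0],[0,0,0]], "rot": [[0,0,0],[0,0,0],[0,0,0],[0,0,0],[0,0,0],[0,0,0],[0,0,0],[0,0,0],[0,0,0],[0,0,0]]}}

```text
t: 7.6
eef_pos: [0.4304, -0.1486, 0.2799]
tcp_rot: [0.034, 2.878, -0.0]
contact_force: [0.5, -0.1, -0.5]
width: -0.001
gripper_force: 0.0
```

>>> {"method": "play_rows", "body": {"jaw": [0,0,0,0,0,0,0,0,0,0], "xyz": [[0,0,0],[0,0,0],[0,0,0],[0,0,0],[0,0,0],[0,0,0],[0,0,0],[0,0,0],[0,0,0],[0,0,0]], "rot": [[0,0,0],[0,0,0],[0,0,0],[0,0,0],[0,0,0],[0,0,0],[0,0,0],[0,0,0],[0,0,0],[0,0,0]]}}

```text
t: 8.43
eef_pos: [0.4304, -0.1486, 0.2799]
tcp_rot: [0.033, 2.878, 0.0]
contact_force: [-0.7, 0.8, 0.3]
width: 0.004
gripper_force: 0.0
```

```bash
python3 -c "
from h import *
import cv2
cv2.imwrite('pics/s6.png',cv2.resize(camera('scene')[100:230,330:460,::-1],None,fx=4,fy=4,interpolation=cv2.INTER_CUBIC))"
```

```text
(no output)
```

View pics/s6.png

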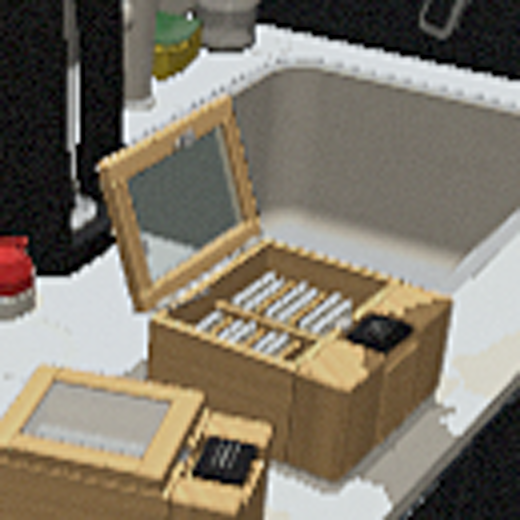

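The lid rests farther back, with its corner at (100,160), and the boxes haven't moved. I'll wait a little more and check that the lid is still.

>>> {"method": "play_rows", "body": {"jaw": [0,0,0,0,0,0,0,0,0,0], "xyz": [[0,0,0],[0,0,0],[0,0,0],[0,0,0],[0,0,0],[0,0,0],[0,0,0],[0,0,0],[0,0,0],[0,0,0]], "rot": [[0,0,0],[0,0,0],[0,0,0],[0,0,0],[0,0,0],[0,0,0],[0,0,0],[0,0,0],[0,0,0],[0,0,0]]}}

```text
t: 9.32
eef_pos: [0.4304, -0.1486, 0.2798]
tcp_rot: [0.034, 2.878, 0.0]
contact_force: [0.2, 0.2, -0.1]
width: 0.0
gripper_force: 0.0
```

```bash
python3 -c "
from h import *
import cv2
im=cv2.resize(camera('scene')[100:230,330:460,::-1],None,fx=4,fy=4,interpolation=cv2.INTER_CUBIC)
d=cv2.absdiff(im,cv2.imread('pics/s6.png'))[80:320,90:280].max(2); print(d.mean(),(d>60).sum())
# predicted left lid corner at 1.92 vs. 1.7 in crop pixels
i=camera_info('scene')
for th in (1.6,1.75,1.92):
    p=i['R']@np.array([.558-.112*np.cos(th),-.031,.08+.112*np.sin(th)])+i['t']; print(th,(p[0]/p[2]*i['fx']+i['cx']-330)*4,(p[1]/p[2]*i['fy']+i['cy']-100)*4)"
```

```text
3.27875 0
1.6 152.09852584987516 165.39485612771148
1.75 130.69550397696503 161.71309812162656
1.92 107.43543899967926 161.910906802353
```

The lid is still, and its corner matches the predicted position at the 1.92 rad stop.

```bash
python3 -c "
from plant import close_job
print(close_job())"
```

```text
the job is handed in; nothing more can be done
None
```

The tea box is open with its lid resting at its stop, both boxes look unmoved, the sugar box is still shut, the arm is clear of everything, and the job is handed in at about 9.4 s; no verdict was shown.

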